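# Feed a bottle down the cap coder's lane to the escapement stop

## Robot

A 6-joint arm with a two-finger parallel gripper is mounted at the origin on a cart in front of the work surface, level with it; the furniture and walls round the work are solid. World frame = base frame: x ahead of the robot, y to its left, z up, the work surface at z = 0. Lengths are in mm, angles in rad, forces in N, time in s.
With the tool pointing down it reaches from about 425 to 950 mm from the base axis. Payload 14.7 kg.
Tool frame: the origin (TCP) lies where the fingers leave the gripper's body, on its centre line; the fingertips stand 73 mm ahead of it and the grasp point (between the pads) lies 54 mm ahead of it (bot.tip_reach is the distance from the TCP to the fingertips, in mm); z points along the fingers, y is the direction in which the jaws open and shut (so a half turn about z gives the same grasp; the last joint's range is limited). The gripper opens to 85 mm and grips with 20 to 120 N. Pads are 22 mm wide; open, the fingers measure 114 mm over their backs; the gripper's body (76 mm by 85 mm) begins 54 mm behind the grasp point. The pads swing forward as they close: fully open they stand 13 mm farther back than shut.
Start: joints at [-1.364, 0.48, 1.596, -0, 1.065, -0.047], TCP at [163.222, -629.167, 303.897] pointing down, gripper open.
Joint ranges: [-2.75, 2.75], [-0.82, 2.05], [0.23, 2.67], [-1.56, 4.7], [0.09, 2.69], [-2.92, 2.92]. Speed limits (rad/s): [1.89, 1.89, 2.39, 3.01, 3.01, 3.01].

## Interface

Orientations are given as a 3x3 rotation matrix whose columns are the frame's x, y, z axes.
In Python, from bench import bot gives the robot as it stands. The module is installed in compiled form; this text tells all that it offers.
- The arm moves only by the tool move_arm, never from a script. Its argument "plan" is text: rows parted by semicolons, each of 5 numbers parted by spaces: the shift along the tool's x, y, z in mm, then the turn about the tool's z in degrees, then the finger opening in mm, from 0 to 85.4. A call has 1 to 12 rows; each row is the pose to reach, as a shift and turn from the pose measured when the call began, along the tool's axes at that moment; what a row does not reach only later rows make up. A row lasts 1/10 s, in which the tool goes at most 50 mm and 8.59 degrees, less where a joint would pass 70% of its speed; a pose out of reach is approached as far as the arm can. A call with a gripper value outside its range is refused whole. The fingers move at their own pace and stop on an object; the grip force is fixed at half the most. Time passes only in rows, so rows that repeat a pose let the fingers close. It gives the time, the measured TCP pose, the force and the opening at its end, in the units of the state.
- bot.sense(): the state, without advancing time (a new reading comes with each control period).
- bot.grab_frame(name): name is "scene" or "top"; returns a dict with "img" (420x560x3 uint8, red, green, blue), "fx", "fy", "cx", "cy" (pixels), "origin" and "orientation" of the camera in the world. Camera axes: x right, y down, z forward; pixel columns grow to the right and rows downward; lengths in mm; the calibration is good to about 2 mm. A picture is of the moment at which its call begins. There is no depth.
- bot.close_job(): hands the job in, once; it reports no verdict.
The state is a dict: "time_s": time; "joint_pos": joint angles; "qd": joint speeds; "tau": joint torques, N m; "tcp_pos": TCP position; "tcp_rot": TCP orientation; "ft_force": force on the tool from outside, world axes, zero at the start; "wrist_torque": the same for the moment, N m; "width": finger opening in mm.
Only numpy, scipy, OpenCV 4.12 (cv2) and the standard library are available. Lean on these libraries where they do the work, as an engineer would, in place of code of your own. Each camera call takes 0.05 s, during which the arm holds its last target. There are 200 camera calls.

## Task

The tall reagent bottle, the one with sloping shoulders and the narrower cap, is next for the cap coder. Stand it upright in the open upper part of the sloped lane, push it down the lane under the printing head until it rests against the steel stop blade, and only then swing the black-knobbed lever round until the holding finger lies fully across the lane behind the bottle. Do not let the bottle fall over, and leave the other two reagent bottles standing where they are.

Things in the scene. Friction and masses are not known exactly. Their poses are not given: they have to be found in the camera images.
- bottle_mid (a point): Centre, half-way up (44 mm above its base), of the bottle to be coded: white plastic, round, 43 mm diameter, 88 mm tall, sloping shoulders (they collide as straight up to 83 mm), red cap 29 mm across. About 80 g. Stands upright on the worktop, to the left; z axis up its own axis, yaw of no matter. The three bottles' places are swapped between starts, 100 mm or more apart.
- other_a_mid (a point): Centre, half-way up, of another reagent bottle, 43 mm diameter, 75 mm tall, with a wide red cap almost as broad as its body. It stays where it is.
- other_b_mid (a point): Centre, half-way up, of the second other reagent bottle, 43 mm diameter, 74 mm tall, wide red cap. It stays where it is.
- lane: Sloped lane of the cap coder, a fixed bench machine. Origin: on the lane floor, 62 mm above the worktop, where the centre of the bottle's base is once the bottle rests on the stop. x down the lane (descends 16 degrees, away from the robot), y left across it, z square off the floor; a bottle standing in the lane has its axis along z, so leans 16 degrees, top down-lane.
- loading_point (a point): A point on the lane floor in its open upper part, at x = -105 mm in the lane's frame. The grey floor runs from x = -165 mm (open upper end) to +75 mm; friction 0.5 to 0.7, so that a bottle does not slide down by itself. Rails on both sides: 50 mm between them, 6 mm thick, 16 mm high above the floor. Nothing stands over the lane up-lane of x = -30 mm.
- head_edge (a point): Middle of the printing head's lower up-lane edge: x = -28, y = 2, z = 102 mm in the lane's frame. The head is a white box, x -30 to 60, y -37 to 41, z 96 (nozzle plate) to 154 mm, on a column at x 40 to 70, y 42 to 78 mm. It covers a bottle that is home; so a tool that pushes it home must lean back up-lane, 20 to 50 degrees from vertical.
- stop_face (a point): Middle of the up-lane face of the escapement stop, a fixed upright steel blade across the lane: x = 21.5, y = 0, z = 21 mm in the lane's frame (blade z 8 to 34 mm).
- finger (a joint): Holding finger, a flat steel bell crank (z 22 to 30 mm in the lane's frame) that turns about the lane's z at x = -28, y = -46 mm. 0 = open, finger beside the right rail, up-lane of its pivot, clear of the lane; grows clockwise seen from above; 1.67 rad = end of travel, finger square across the lane 2.5 mm behind a bottle that is home. About 1 N at the knob; stays where it is left.
- finger_knob (a point): Grip point on the finger's handle: upright black round knob, 14 mm diameter, along the lane's z from 29 to 80 mm; this point at z = 55 mm. In the lane's frame x = -28 - 60 cos(q - 1.845), y = -46 + 60 sin(q - 1.845) mm at joint value q: out to the right of the head when open (x -12, y -104), near the rail and up-lane when closed (x -87, y -56).
There are look-alikes about, which are no part of the job. What is shaped like the part that bears bottle_mid but green or yellow is not meant.

How it is judged (in metres and radians):
On the way, in this order (a step that is already met when the one before it is completed fails the run):
1. the tall bottle stands upright in the lane, up-lane of the printing head (x of bottle_mid in the frame of lane between -0.16 and -0.03 m and y of bottle_mid in the frame of lane between -0.006 and 0.006 m and z of bottle_mid in the frame of lane between 0.04 and 0.048 m and angle between the z axis of bottle_mid and the z axis of lane, either way round below 0.1 rad and angle between bottle_mid's own z axis and vertical below 0.6 rad), for 0.2 s.
2. the bottle has been pushed down the lane to rest against the stop, with the holding finger still open (x of bottle_mid in the frame of lane between -0.003 and 0.003 m and y of bottle_mid in the frame of lane between -0.006 and 0.006 m and z of bottle_mid in the frame of lane between 0.04 and 0.048 m and angle between the z axis of bottle_mid and the z axis of lane, either way round below 0.1 rad and angle between bottle_mid's own z axis and vertical below 0.6 rad and value of joint finger below 0.6 rad), for 0.2 s.
At the end, for the whole second after the job is handed in: The tall bottle stands at rest, square on the lane floor (within 0.1 rad), within 3 mm of touching the stop blade; the holding finger is within 0.1 rad of the end of its travel, across the lane behind it; the other two bottles are within 30 mm of where they stood (x of bottle_mid in the frame of lane between -0.003 and 0.003 m and y of bottle_mid in the frame of lane between -0.006 and 0.006 m and z of bottle_mid in the frame of lane between 0.04 and 0.048 m and angle between the z axis of bottle_mid and the z axis of lane, either way round below 0.1 rad and angle between bottle_mid's own z axis and vertical below 0.6 rad and value of joint finger above 1.57 rad and linear speed of bottle below 0.02 m/s and distance of each of other_a_mid, other_b_mid from where it was at the start of the episode below 0.03 m).
It fails at once if the tall bottle is tipped more than 60 degrees from upright (angle between bottle_mid's own z axis and vertical above 1.05 rad).
It fails at once if one of the other two bottles is knocked over or moved by more than 30 mm (distance of any of other_a_mid, other_b_mid from where it was at the start of the episode above 0.03 m or angle between any of other_a_mid, other_b_mid's own z axis and vertical above 0.5 rad).
It also fails if it takes over 70 s, if anything falls off the work surface, if the arm or the gripper's body presses on something with over 40 N, if the wrist force passes 120 N, or if a joint passes its speed limit or range.

## Working session

There is one attempt and no reset: what is moved stays moved. The work goes in short steps, Python scripts to look and compute and a tool call to move; the robot and the scene stay as the last step left them, time stands still between calls to the robot, and variables do not carry over. Pictures are saved under pics/ and viewed, about 8 in all and at most 12, crops included, and the job is handed in when it is done.

Besides the shell and the picture viewer there is one more tool, called in YAML: its name, and indented under it one key for each argument. move_arm: Moves the arm, as the interface text tells. Its arguments: {"type":"object","properties":{"plan":{"type":"string"}},"required":["plan"]}

```bash
mkdir -p pics
cat > h.py <<'E'
import numpy as np,cv2
from bench import bot
np.set_printoptions(precision=3,suppress=True)
def snap(cam,name,crop=None,k=1):
    f=bot.grab_frame(cam); im=f["img"][:,:,::-1]
    np.savez(f"pics/{name}.npz",**{k2:np.array(v) for k2,v in f.items()})
    if crop: u0,v0,u1,v1=crop; im=im[v0:v1,u0:u1]
    im=cv2.resize(im,None,fx=k,fy=k,interpolation=cv2.INTER_CUBIC)
    cv2.imwrite(f"pics/{name}.png",im); return f
def ray(f,u,v):
    R=np.array(f["orientation"]); d=R@np.array([(u-f["cx"])/f["fx"],(v-f["cy"])/f["fy"],1.]); return np.array(f["origin"]),d
def atz(f,u,v,z):
    o,d=ray(f,u,v); return o+d*(z-o[2])/d[2]
def proj(f,p):
    R=np.array(f["orientation"]); c=R.T@(np.array(p)-np.array(f["origin"])); return np.array([f["fx"]*c[0]/c[2]+f["cx"],f["fy"]*c[1]/c[2]+f["cy"]])
E
python3 - <<'E'
from h import *
a=snap("scene","s0"); b=snap("top","t0")
cv2.imwrite("pics/both.png",cv2.resize(np.vstack([a["img"],b["img"]])[:,:,::-1],None,fx=.714,fy=.714))
for f in(a,b): print(f["fx"],f["cx"],f["cy"],f["origin"],f["orientation"])
E
```

```text
479.47215534737296 272.34185820181665 196.4160267269518 [ 45.408 759.969 806.558] [[-0.788 -0.361  0.499]
 [-0.616  0.488 -0.619]
 [-0.021 -0.795 -0.607]]
439.5935444110655 278.5810629683297 209.33615896342005 [ 423.737   93.676 1042.684] [[-0.014 -0.984  0.18 ]
 [-1.     0.013 -0.008]
 [ 0.006 -0.18  -0.984]]
```

View pics/s0.png

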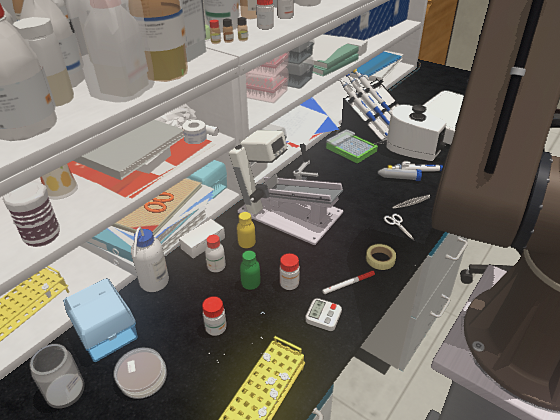

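View pics/t0.png

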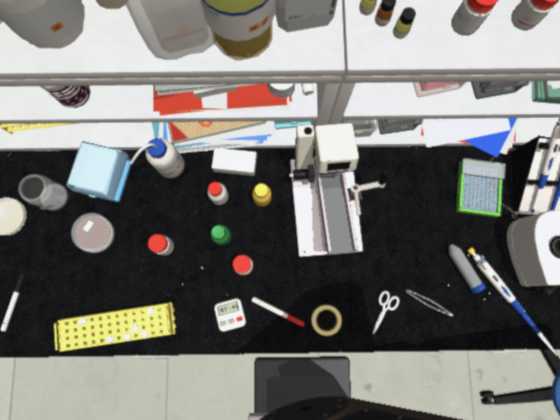

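Candidates in the scene view: white bottles with red caps at (215,254), (290,272) and (214,316), plus look-alikes in green (250,270) and yellow (246,230). The one at (215,254), top view (217,192), has the narrow cap and sloping shoulders. I'll check this in enlarged crops.

Run:
```python
import cv2,numpy as np
a=cv2.imread("pics/s0.png");b=cv2.imread("pics/t0.png")
r=lambda i,k:cv2.resize(i,None,fx=k,fy=k,interpolation=cv2.INTER_CUBIC)
cv2.imwrite("pics/c1.png",r(a[225:345,190:310],5)) 
cv2.imwrite("pics/c2.png",np.hstack([r(b[110:260,285:395],4),r(b[170:280,200:275],4)[:0+600] if 0 else cv2.copyMakeBorder(r(b[170:280,200:275],4),0,160,0,0,0)]))
cv2.imwrite("pics/c3.png",r(a[130:250,220:355],5.5))
```

```text
(no output)
```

View pics/c1.png

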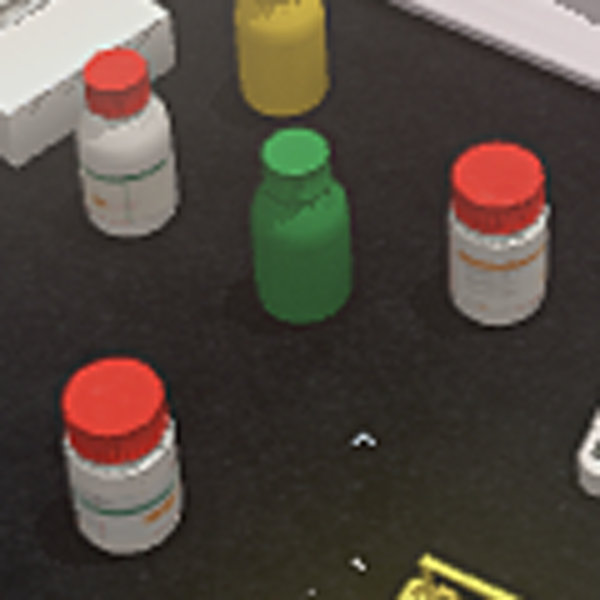

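View pics/c2.png

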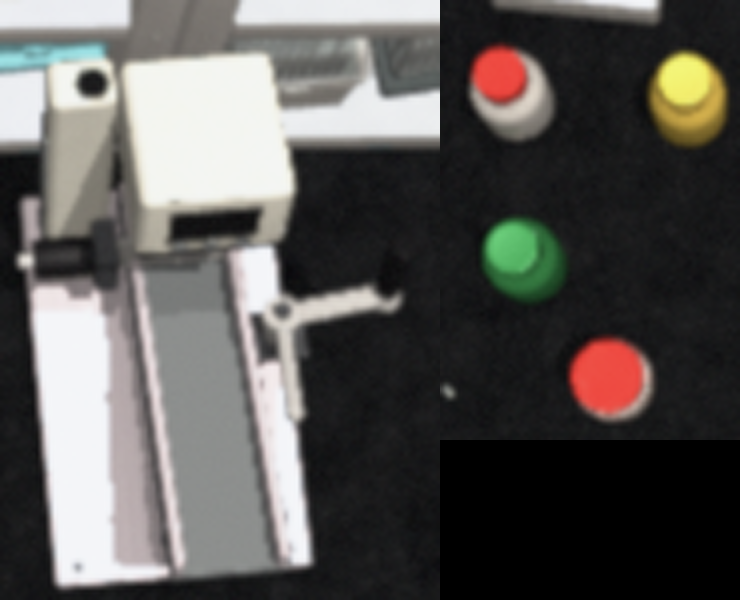

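View pics/c3.png

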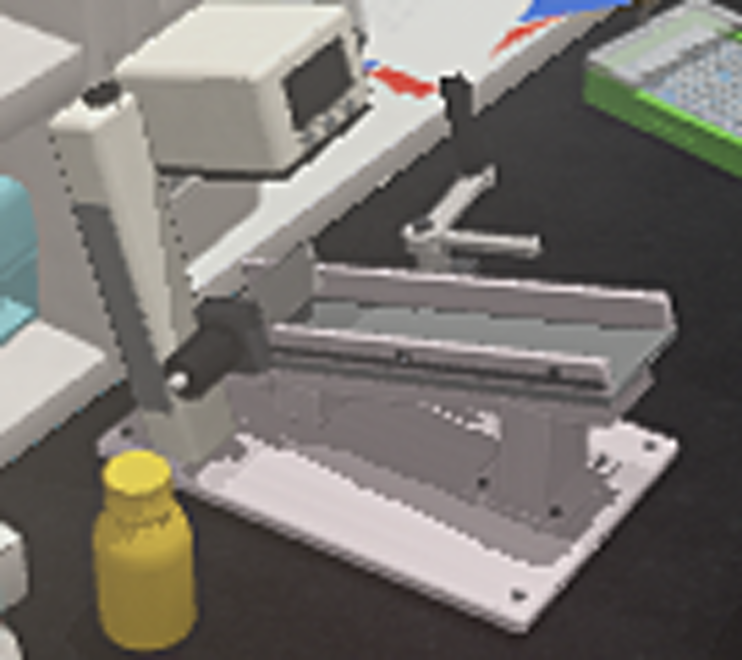

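The crops confirm the choice: the tall bottle with the narrow cap has its cap top at scene (213.4,238) and top view (214.8,188.5). Next I'll fit the lane pose to the features I read off and draw the model over the picture as a check.

```bash
cat >> h.py <<'E'
def load(n):
    d=np.load(f"pics/{n}.npz"); return {k:d[k] for k in d}
def lane(p):
    x,y,yaw=p[:3]; c,s=np.cos(yaw),np.sin(yaw); a=np.radians(16)
    Rz=np.array([[c,-s,0],[s,c,0],[0,0,1]]); Ry=np.array([[np.cos(a),0,np.sin(a)],[0,1,0],[-np.sin(a),0,np.cos(a)]])
    return Rz@Ry,np.array([x,y,62.])
def L2W(p,q): R,o=lane(p); return R@np.array(q,float)+o
E
cat > fit.py <<'E'
from h import *
from scipy.optimize import least_squares
S,T=load("s0"),load("t0")
for f,u,v in((S,213.4,238),(T,214.8,188.5)): print("bottle cap",atz(f,u,v,88))
# other bottles (cap top): a 75 high
for f,u,v in((S,289.5,260),(T,242.2,264.5)): print("other1",atz(f,u,v,75))
t=lambda u,v:(285+u/4,110+v/4); s=lambda u,v:(220+u/5.5,130+v/5.5)
obs=[(T,t(183,572),(-165,25,16)),(T,t(281,557),(-165,-25,16)),(T,t(282,310),(-28,-46,32)),(T,t(298,415),None),
(S,s(668,293),(-165,-28,16)),(S,s(605,362),(-165,28,16)),(S,s(422,232),(-28,-46,32)),(S,s(457,78),(-12,-104,80)),
(S,s(290,173),(-30,41,96)),(S,s(370,100),(-30,-37,96)),(T,t(133,252),(-30,41,96)),(S,s(672,325),(-165,-31,0)),(S,s(608,392),(-165,31,0)),(T,t(390,253),(-12,-104,80))]
obs=[o for o in obs if o[2] is not None]
r=lambda p:np.concatenate([proj(f,L2W(p,q))-uv for f,uv,q in obs])
z=least_squares(r,[600,-50,0],x_scale=[10,10,.1],loss="soft_l1"); p=z.x
print("lane",p,np.degrees(p[2])); print(r(p).reshape(-1,2))
np.save("lane.npy",p)
ims=[]
for f,(u0,v0,u1,v1) in((S,(220,130,355,250)),(T,(285,110,395,260))):
    k=4; im=cv2.resize(f["img"][v0:v1,u0:u1,::-1],None,fx=k,fy=k,interpolation=cv2.INTER_CUBIC)
    P=lambda q:tuple(int(a) for a in (proj(f,L2W(p,q))-[u0-.4,v0-.4])*k)
    for y in(-31,-25,25,31): cv2.line(im,P((-165,y,16)),P((-30,y,16)),(0,0,255),1)
    for y in(-25,25): cv2.line(im,P((-165,y,0)),P((-30,y,0)),(255,0,0),1)
    cv2.line(im,P((-165,31,0)),P((-165,-31,0)),(255,0,0),1)
    cv2.line(im,P((-28,-46,30)),P((-12,-104,30)),(0,200,0),1);cv2.line(im,P((-12,-104,29)),P((-12,-104,80)),(0,200,0),1)
    c=[(x,y,zz) for zz in(96,154) for x,y in((-30,41),(-30,-37),(60,-37),(60,41))]
    for i in range(4):
        for a,b in((i,(i+1)%4),(i+4,(i+1)%4+4),(i,i+4)): cv2.line(im,P(c[a]),P(c[b]),(255,0,255),1)
    ims.append(cv2.copyMakeBorder(im,0,max(0,600-im.shape[0]),0,0,cv2.BORDER_CONSTANT))
o=np.hstack(ims); print(o.shape); cv2.imwrite("pics/ov.png",cv2.resize(o,None,fx=800/o.shape[1],fy=800/o.shape[1]))
E
python3 fit.py
```

```text
bottle cap [648.617 225.531  88.   ]
bottle cap [647.392 227.122  88.   ]
other1 [479.954 168.929  75.   ]
other1 [479.192 167.068  75.   ]
lane [657.243 -37.327   0.064] 3.6549762732801305
[[ 0.235 -1.924]
 [-0.522 -0.026]
 [ 0.176  0.255]
 [-0.503  0.687]
 [-0.3   -0.077]
 [ 0.342 -1.224]
 [-3.417  0.128]
 [ 0.047  3.429]
 [ 2.887  2.277]
 [ 0.081  3.643]
 [ 0.543 -0.057]
 [-0.155  0.923]
 [ 2.361 -5.136]]
(600, 980, 3)
```

View pics/ov.png

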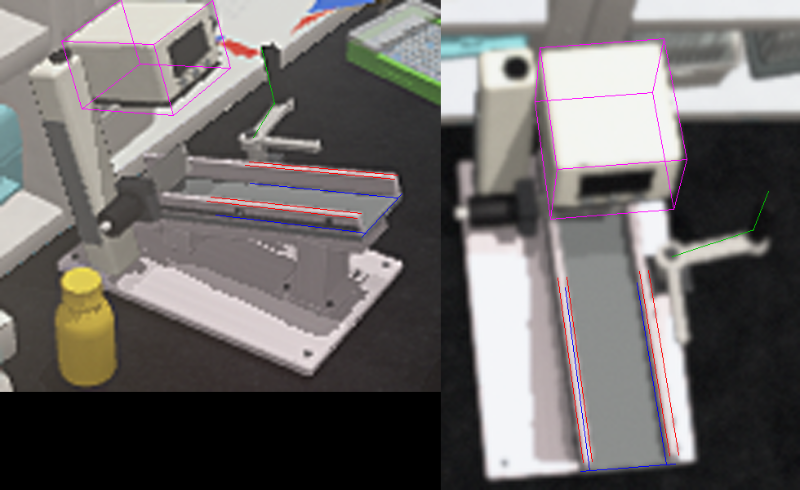

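Run:
```python
from h import *
T=load("t0");S=load("s0");p=np.load("lane.npy")
for f,n in((T,"top"),(S,"scene")):
  g=cv2.cvtColor(f["img"],cv2.COLOR_RGB2GRAY)
  ys=np.arange(-40,41,2)
  print(n,"y:",*ys)
  for x0 in(-155,-125,-95,-65,-45):
    pr=[]
    for y in ys:
        m=np.array([proj(f,L2W(p,(x,y,16))) for x in np.arange(x0-8,x0+9,4)],np.float32)
        pr.append(int(cv2.remap(g,m[:,0].reshape(1,-1),m[:,1].reshape(1,-1),1).mean()))
    print(x0,*pr)
# end profile along x at y=0 floor
  print("end",[int(cv2.remap(g,*[np.array([[c]],np.float32) for c in proj(f,L2W(p,(x,0,0)))],1)[0,0]) for x in range(-185,-144,2)])
```

```text
top y: -40 -38 -36 -34 -32 -30 -28 -26 -24 -22 -20 -18 -16 -14 -12 -10 -8 -6 -4 -2 0 2 4 6 8 10 12 14 16 18 20 22 24 26 28 30 32 34 36 38 40
-155 206 239 244 241 232 220 216 184 124 92 103 127 139 141 142 141 142 141 142 141 142 142 142 142 142 142 141 142 141 141 141 143 161 197 213 181 119 92 110 130 144
-125 235 244 245 243 238 229 222 191 130 94 104 128 139 141 142 141 141 141 141 141 142 142 141 141 142 141 142 142 141 141 141 143 158 193 214 187 124 91 106 122 134
-95 242 244 244 242 236 229 222 194 136 98 104 127 139 141 142 142 142 142 141 141 141 141 142 142 141 141 142 141 142 141 141 143 155 187 212 192 130 92 104 127 148
-65 227 238 237 234 227 216 218 198 145 102 105 128 139 141 142 142 142 141 141 141 142 142 141 142 141 141 142 141 141 141 141 143 153 184 212 197 140 97 101 121 140
-45 117 114 112 114 130 170 207 199 149 106 103 124 137 141 141 142 141 142 142 141 141 141 142 141 142 141 141 141 142 142 142 143 152 179 210 199 145 99 100 124 147
end [20, 23, 24, 19, 21, 20, 19, 19, 27, 51, 89, 126, 139, 142, 142, 142, 142, 142, 143, 143, 142]
scene y: -40 -38 -36 -34 -
[... 339 characters left out ...]
116 115 114 111 105 100 114 134 142 141 139 139 138 138 136 136 138 146 166 193 192 154 121 114 117 116 104
-95 51 54 68 103 144 175 180 161 135 116 114 115 115 116 117 117 115 113 106 102 114 132 142 141 140 139 139 138 137 136 138 146 165 189 193 161 126 113 116 116 106
-65 56 57 67 93 128 165 188 170 139 116 114 117 118 118 119 118 116 114 107 101 114 132 143 142 140 140 139 139 138 137 138 145 162 184 194 169 131 111 104 99 99
-45 99 99 102 117 154 193 197 162 126 114 115 117 119 119 119 118 117 114 109 111 122 133 140 142 141 140 140 139 138 137 139 144 164 193 196 164 130 116 117 118 110
end [45, 44, 45, 46, 47, 46, 43, 43, 68, 85, 100, 128, 138, 140, 138, 138, 137, 136, 138, 158, 171]
```

Run:
```python
from h import *
T=load("t0");S=load("s0")
p=np.array([657.2,-36.3,.072]);np.save("lane.npy",p)
print("box",[atz(T,u,v,z) for u,v,z in((215,172,0),(215,163,40),(255,175,0),(255,165,40))])
for z in(0,200,300,400,500): print(z,atz(T,217,150,z),atz(T,217,78,z))
s=bot.sense(); print(s["tcp_pos"],s["tcp_rot"],s["width"],bot.tip_reach,s["time_s"])
for q in((-105,0,0),(-105,0,58),(0,0,0),(-21.5,0,20),(-12,-104,55)): print(q,L2W(p,q))
R=np.array(s["tcp_rot"]); t=np.array([648,226.3,303.9]);print("shift",R.T@(t-s["tcp_pos"]))
```

```text
box [array([709.424, 239.421,   0.   ]), array([720.426, 234.087,  40.   ]), array([700.595, 141.597,   0.   ]), array([714.332, 139.645,  40.   ])]
0 [765.498 235.142   0.   ] [956.82  237.225   0.   ]
200 [699.944 208.007 200.   ] [854.568 209.69  200.   ]
300 [667.167 194.44  300.   ] [803.442 195.923 300.   ]
400 [634.39  180.872 400.   ] [752.316 182.156 400.   ]
500 [601.613 167.305 500.   ] [701.19  168.389 500.   ]
[ 163.176 -628.879  303.334] [[ 0.968  0.251 -0.   ]
 [ 0.251 -0.968  0.001]
 [ 0.    -0.001 -1.   ]] 84.93665378521698 72.6 0.1
(-105, 0, 0) [556.529 -43.561  90.942]
(-105, 0, 58) [572.475 -42.411 146.695]
(0, 0, 0) [657.2 -36.3  62. ]
(-21.5, 0, 20) [642.085 -37.39   87.151]
(-12, -104, 55) [ 668.297 -139.77   118.177]
shift [ 684.028 -706.04     0.233]
```

move_arm:
  plan: "684 -706 0 14.5 85;684 -706 0 14.5 85;684 -706 0 14.5 85;684 -706 0 14.5 85;684 -706 0 14.5 85;684 -706 0 14.5 85;684 -706 0 14.5 85;684 -706 0 14.5 85;684 -706 0 14.5 85;684 -706 0 14.5 85;684 -706 0 14.5 85;684 -706 0 14.5 85"

```text
time_s: 1.3
tcp_pos: [459.6, -105.1, 304.1]
tcp_rot: [[1.0, 0.001, -0.0], [0.001, -1.0, 0.001], [-0.0, -0.001, -1.0]]
ft_force: [1.0, -0.6, -0.5]
width: 85.0
```

move_arm:
  plan: "188 -331 0 0 85;188 -331 0 0 85;188 -331 0 0 85;188 -331 0 0 85;188 -331 0 0 85;188 -331 0 0 85;188 -331 0 0 85;188 -331 0 0 85;188 -331 40 0 85;188 -331 80 0 85;188 -331 80 0 85"

```text
time_s: 2.4
tcp_pos: [644.4, 225.6, 218.8]
tcp_rot: [[1.0, 0.001, -0.009], [0.001, -1.0, -0.002], [-0.009, 0.002, -1.0]]
ft_force: [-1.0, 0.4, 0.4]
width: 85.3
```

Run:
```python
from h import *
s=bot.sense();print(s["tcp_pos"])
a=snap("scene","s1");b=snap("top","t1")
k=3
i1=cv2.resize(a["img"][170:300,140:270,::-1],None,fx=k,fy=k,interpolation=2);i2=cv2.resize(b["img"][110:240,150:280,::-1],None,fx=k,fy=k,interpolation=2)
cv2.imwrite("pics/g1.png",np.hstack([i1,i2]))
```

```text
[644.408 225.56  218.834]
```

View pics/g1.png

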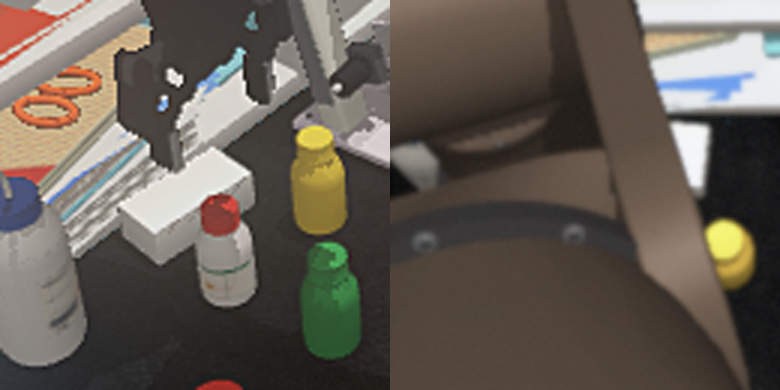

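The picture shows the gripper straddling the air above the bottle (crop (225,250)), with yellow and green clear to the right. I'll descend and grip.

move_arm:
  plan: "3.5 -0.7 35 0 85;3.5 -0.7 70 0 85;3.5 -0.7 100 0 85;3.5 -0.7 107 0 85;3.5 -0.7 107 0 85;3.5 -0.7 107 0 38;3.5 -0.7 107 0 38;3.5 -0.7 107 0 38;3.5 -0.7 107 0 38;3.5 -0.7 107 0 38;3.5 -0.7 107 0 38"

```text
time_s: 3.6
tcp_pos: [651.3, 227.0, 119.3]
tcp_rot: [[1.0, 0.001, 0.001], [0.001, -1.0, 0.001], [0.001, -0.001, -1.0]]
ft_force: [-1.8, 0.0, 11.8]
width: 42.2
```

move_arm:
  plan: "0 0 -20 0 38;0 0 -60 0 38;0 0 -110 0 38;0 0 -160 0 38;-20 30 -170 8 38;-50 70 -170 16 38;-70 110 -170 24 38;-90 150 -170 32 38;-100 190 -170 40 38;-100 230 -170 48 38;-100 260 -170 56 38;-100 265 -170 64 38"

```text
time_s: 4.8
tcp_pos: [551.2, -41.3, 289.6]
tcp_rot: [[0.432, -0.902, 0.002], [-0.902, -0.432, 0.0], [0.0, -0.002, -1.0]]
ft_force: [-0.2, 0.2, -1.4]
width: 41.7
```

Run:
```python
from h import *
s=bot.sense();print(s["time_s"],s["tcp_pos"],s["tcp_rot"],s["joint_pos"],s["width"],s["ft_force"])
```

```text
4.8 [551.25  -41.286 289.641] [[ 0.432 -0.902  0.002]
 [-0.902 -0.432  0.   ]
 [ 0.    -0.002 -1.   ]] [-0.13   0.36   1.838  0.001  0.942  2.565] 41.73580592375738 [-0.171  0.221 -1.386]
```

move_arm:
  plan: "0 0 0 -8 38;0 0 0 -16 38;0 0 0 -24 38;0 0 0 -32 38;0 0 0 -40 38;0 0 0 -48 38;0 0 0 -56 38;0 0 0 -64 38;0 0 0 -72 38;0 0 0 -80 38;0 0 0 -88 38;0 0 0 -96 38"

```text
time_s: 6.0
tcp_pos: [551.3, -41.3, 290.3]
tcp_rot: [[0.849, 0.528, 0.002], [0.528, -0.849, 0.0], [0.002, 0.001, -1.0]]
ft_force: [0.4, -0.8, -0.6]
width: 41.5
```

move_arm:
  plan: "0 0 0 -8 38;0 0 0 -16 38;0 0 0 -24 38;0 0 0 -32 38;0 0 0 -40 38;0 0 0 -48 38;0 0 0 -56 38;0 0 0 -62.5 38;0 0 0 -62.5 38;0 0 0 -62.5 38"

```text
time_s: 7.0
tcp_pos: [551.3, -41.3, 290.7]
tcp_rot: [[-0.073, 0.997, 0.003], [0.997, 0.073, 0.0], [0.0, 0.003, -1.0]]
ft_force: [-0.0, -0.2, -0.1]
width: 41.5
```

Run:
```python
from h import *
s=bot.sense();print(s["time_s"],s["tcp_pos"],s["tcp_rot"],s["joint_pos"],s["width"],s["ft_force"])
a=snap("scene","s2",(210,40,370,200),4);b=snap("top","t2")
p=np.load("lane.npy")
for x in(-105,-110): print(L2W(p,(x,0,0)))
```

```text
7.0 [551.255 -41.258 290.652] [[-0.073  0.997  0.003]
 [ 0.997  0.073  0.   ]
 [ 0.     0.003 -1.   ]] [-0.13   0.358  1.838  0.001  0.943 -0.204] 41.54194052442758 [-0.044 -0.244 -0.099]
[556.529 -43.561  90.942]
[551.735 -43.907  92.32 ]
```

View pics/s2.png

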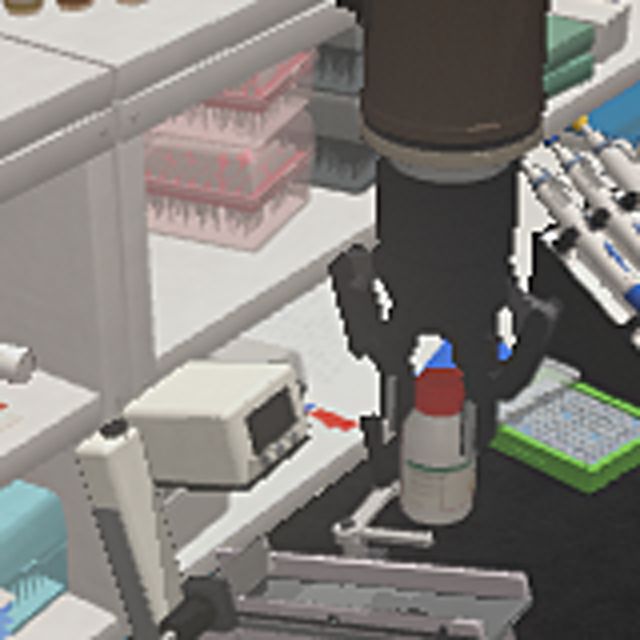

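Run:
```python
from h import *
S=load("s2");im=S["img"].astype(int)
m=((im[...,0]>100)&(im[...,1]<70)&(im[...,2]<70)).astype(np.uint8); m[:125]=0;m[150:]=0;m[:,:305]=0;m[:,335:]=0
v,u=np.nonzero(m);print(u.min(),u.max(),v.min(),v.max(),u.mean())
# model cap: project cap centre at candidate offsets
for dy in(-6,-3,0,3): 
  c=np.array([551.3,-41.3+dy,0]);print(dy,proj(S,c+[0,0,259]),proj(S,c+[0,0,171+44]),proj(S,c+[0,0,171]))
g=cv2.cvtColor(S["img"],cv2.COLOR_RGB2GRAY)
for r in(150,155,160):print(r,g[r,302:336])
```

```text
314 325 132 143 319.53435114503816
-6 [320.906 133.872] [320.134 150.468] [319.399 166.285]
-3 [320.171 134.413] [319.416 151.024] [318.696 166.854]
0 [319.434 134.957] [318.695 151.582] [317.991 167.425]
3 [318.694 135.502] [317.972 152.143] [317.283 167.998]
150 [ 54  59  56  76 135  50  55  58  86 130 132 135 136 138 142 144 145 148
 148 147 147 148 144  76 108 103  69  49  52  52  68 100  94  93]
155 [ 55  58  57  59  60  59  58  62  97 110  87 117 136 139 141 140 143 143
 145 143 142 142 141 137 116  96 114  43  52  52  51  52  53  51]
160 [ 60  57  52  50  49  54 101 133  91 127 124 116 124 128 132 132 135 134
 130 139 137 136 134 132 130 122 106  44  49  50  50  50  51  50]
```

move_arm:
  plan: "0 6 20 0 38;0 6 40 0 38;0 6 55 0 38;0 6 60 0 38;0 6 64 0 38;0 6 68 0 38;0 6 70 0 38;0 6 70 0 38"

```text
time_s: 7.9
tcp_pos: [557.5, -40.8, 220.7]
tcp_rot: [[-0.074, 0.997, 0.003], [0.997, 0.074, 0.0], [0.0, 0.003, -1.0]]
ft_force: [-0.4, 0.2, -1.1]
width: 41.5
```

move_arm:
  plan: "0 0 2 0 38;0 0 4 0 38;0 0 5 0 38;0 0 6 0 38;0 0 6 0 38"

```text
time_s: 8.4
tcp_pos: [557.7, -40.8, 215.4]
tcp_rot: [[-0.074, 0.997, 0.004], [0.997, 0.074, 0.0], [-0.0, 0.004, -1.0]]
ft_force: [-2.1, 0.6, 12.5]
width: 41.4
```

Run:
```python
from h import *
s=bot.sense();print(s["time_s"],s["tcp_pos"],s["width"],s["ft_force"],s["wrist_torque"])
a=snap("scene","s3",(210,90,370,210),5)
```

```text
8.4 [557.701 -40.832 215.351] 41.35032533614392 [-2.059  0.578 12.513] [-0.008  0.882  0.002]
```

View pics/s3.png

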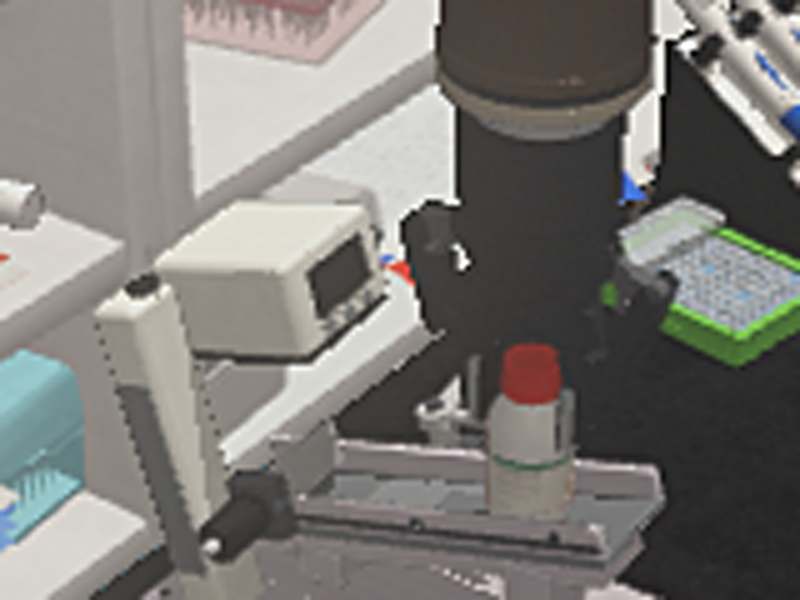

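The bottle base has made contact between the rails, 12.5 N at z 215 against 216 predicted. I'll open slowly so the bottle leans onto the front pad and settles on the slope.

move_arm:
  plan: "0 0 -2 0 42;0 0 -2 0 43;0 0 -2 0 44;0 0.5 -2 0 45;0 0.5 -2 0 46.5;0 1 -2 0 48;0 1.5 -2 0 49.5;0 2 -2 0 51;0 2.5 -2 0 52.5;0 3 -2 0 54;0 3.5 -2 0 55.5;0 4 -2 0 57"

```text
time_s: 9.65
tcp_pos: [561.7, -40.6, 217.4]
tcp_rot: [[-0.074, 0.997, 0.004], [0.997, 0.074, 0.0], [-0.0, 0.004, -1.0]]
ft_force: [0.6, -0.5, -1.1]
width: 57.3
```

move_arm:
  plan: "0 0.5 0 0 58.5;0 1 0 0 60;0 1.5 0 0 61.5;0 2 0 0 63;0 2.5 0 0 64.5;0 3 0 0 66;0 3.5 0 0 67.5;0 4 0 0 69;0 4.5 0 0 70.5;0 5 0 0 72;0 5 0 0 73.5;0 5 0 0 75"

```text
time_s: 10.85
tcp_pos: [566.7, -40.2, 217.4]
tcp_rot: [[-0.074, 0.997, 0.004], [0.997, 0.074, 0.0], [-0.0, 0.004, -1.0]]
ft_force: [0.4, -0.2, 0.5]
width: 74.9
```

Run:
```python
from h import *
s=bot.sense();print(s["time_s"],s["tcp_pos"],s["width"],s["ft_force"],s["wrist_torque"])
a=snap("scene","s4",(250,110,360,200),6)
```

```text
10.85 [566.673 -40.163 217.385] 74.85268302225013 [ 0.36  -0.18   0.527] [ 0.033  0.028 -0.049]
```

View pics/s4.png

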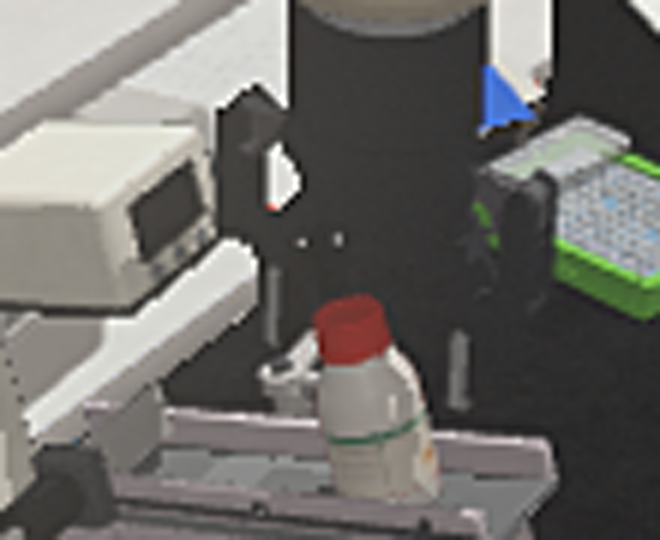

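The bottle now stands tilted flat on the lane floor, cap at crop (350,325), clear of both pads at (272,300) and (458,370). I'll lift straight off.

move_arm:
  plan: "0 0 0 0 85;0 1 0 0 85;0 1 -10 0 85;0 1 -25 0 85;0 1 -50 0 85;0 1 -80 0 85;0 -40 -90 0 85;0 -80 -90 0 85;0 -80 -90 0 85"

```text
time_s: 11.8
tcp_pos: [482.1, -45.9, 307.8]
tcp_rot: [[-0.074, 0.997, 0.001], [0.997, 0.074, 0.0], [0.0, 0.001, -1.0]]
ft_force: [-0.1, 0.1, -0.7]
width: 84.8
```

```bash
cat >> h.py <<'E'
from scipy.optimize import least_squares as LS
def capx(f,p,box):
    im=f["img"].astype(int); m=((im[...,0]>95)&(im[...,1]<75)&(im[...,2]<75)).astype(np.uint8)
    mm=np.zeros_like(m); u0,v0,u1,v1=box; mm[v0:v1,u0:u1]=m[v0:v1,u0:u1]
    n,_,st,c=cv2.connectedComponentsWithStats(mm)
    i=1+np.argmax(st[1:,4]); c=c[i]
    # cap body z 72..88 centroid approx
    r=LS(lambda a:proj(f,L2W(p,(a[0],a[1],80)))-c,[-60,0]).x
    return st[i],c,r
E
python3 - <<'E'
from h import *
p=np.load("lane.npy");s=bot.sense();print(s["time_s"],s["tcp_pos"],s["width"],s["ft_force"],s["joint_pos"])
f=snap("scene","s5");print(capx(f,p,(230,130,350,200)))
E
```

```text
11.8 [482.117 -45.949 307.847] 84.76302033826201 [-0.145  0.131 -0.686] [-0.158  0.244  1.962  0.001  0.935 -0.232]
(array([302, 159,  13,  12,  82], dtype=int32), array([308.122, 165.732]), array([-106.828,    5.335]))
```

```bash
cat >> h.py <<'E'
def tcp_for(p,xc,yc,z0,reach,F=46.9,Lf=34.2):
    w=L2W(p,(xc,yc,z0)); a=p[2]
    return w+np.array([np.cos(a),np.sin(a),0])*-F+np.array([-np.sin(a),np.cos(a),0])*Lf+[0,0,reach]
def shift(t):
    s=bot.sense(); return np.array(s["tcp_rot"]).T@(np.array(t)-s["tcp_pos"])
E
python3 - <<'E'
from h import *
p=np.load("lane.npy")
for a in((-138,0,25,60),(-138,0,12,60),(-138,0,12,73),(-22,0,12,60)): t=tcp_for(p,*a);print(a,t,shift(t))
E
```

```text
(-138, 0, 25, 60) [482.524 -14.61  184.069] [ 31.587  -0.42  124.09 ]
(-138, 0, 12, 60) [478.95  -14.867 171.573] [ 31.594  -4.052 136.573]
(-138, 0, 12, 73) [478.95  -14.867 184.573] [ 31.591  -4.001 123.573]
(-22, 0, 12, 60) [590.167  -6.846 139.599] [ 31.449 107.328 168.985]
```

move_arm:
  plan: "31.5 -10 0 8 85;31.5 -10 0 16 85;31.5 -10 0 24 85;31.5 -10 0 32 85;31.5 -10 20 40 85;31.5 -8 50 47 85;31.5 -5 80 47 85;31.5 -4 100 47 85;31.5 -4 108 47 85;31.5 -4 112 47 85;31.5 -4 114 47 85;31.5 -4 114 47 85"

```text
time_s: 13.05
tcp_pos: [479.4, -15.0, 194.8]
tcp_rot: [[0.679, 0.734, 0.005], [0.734, -0.679, -0.0], [0.003, 0.004, -1.0]]
ft_force: [0.1, 0.5, -0.1]
width: 85.0
```

move_arm:
  plan: "0 0 3 0 85;0 0 6 0 85;0 0 9 0 85;0 0 10 0 85;0 0 10 0 85"

```text
time_s: 13.55
tcp_pos: [479.4, -15.0, 184.6]
tcp_rot: [[0.679, 0.734, 0.005], [0.734, -0.679, -0.0], [0.003, 0.003, -1.0]]
ft_force: [0.1, -0.2, -0.5]
width: 85.3
```

move_arm:
  plan: "0 0 2 0 85;0 0 4 0 85;0 0 6 0 85;0 0 7 0 85;0 0 7 0 85"

```text
time_s: 14.05
tcp_pos: [479.3, -15.0, 177.4]
tcp_rot: [[0.679, 0.734, 0.004], [0.734, -0.679, 0.0], [0.003, 0.003, -1.0]]
ft_force: [-0.4, 0.1, 0.3]
width: 84.9
```

move_arm:
  plan: "0 0 2 0 85;0 0 4 0 85;0 0 5 0 85;0 0 5 0 85"

```text
time_s: 14.45
tcp_pos: [479.3, -15.0, 172.2]
tcp_rot: [[0.679, 0.734, 0.004], [0.734, -0.679, 0.0], [0.003, 0.003, -1.0]]
ft_force: [-0.0, 0.3, -0.4]
width: 84.7
```

move_arm:
  plan: "2.8 2.6 1.1 0 85;5.6 5.3 2.2 0 85;8.4 7.9 3.3 0 85;11.2 10.5 4.4 0 85;14 13.1 5.5 0 85;16.8 15.8 6.6 0 85;19.7 18.4 7.7 0 85;22.5 21 8.8 0 85;25.3 23.7 9.9 0 85;28.1 26.3 11 0 85;28.1 26.3 11 0 85"

```text
time_s: 15.55
tcp_pos: [518.2, -12.2, 161.3]
tcp_rot: [[0.679, 0.734, 0.004], [0.734, -0.679, 0.0], [0.003, 0.003, -1.0]]
ft_force: [0.2, -0.1, 0.9]
width: 84.8
```

Run:
```python
from h import *
p=np.load("lane.npy");s=bot.sense();print(s["time_s"],s["tcp_pos"],s["width"],s["ft_force"])
f=snap("scene","s6",(240,100,340,200),6);print(capx(f,p,(230,120,350,200)))
```

```text
15.55 [518.204 -12.212 161.266] 84.8364369617721 [ 0.171 -0.107  0.913]
(array([294, 160,  13,  10,  72], dtype=int32), array([300.347, 165.444]), array([-85.036,   6.374]))
```

View pics/s6.png

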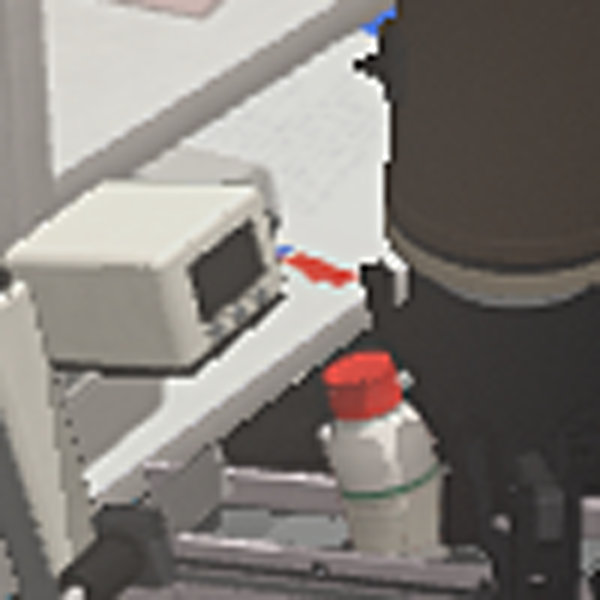

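The bottle is upright, cap at crop (362,385), sliding ahead of the finger and now about x -85. I'll carry on pushing.

move_arm:
  plan: "3.5 3.3 2.4 0 85;7 6.6 4.8 0 85;10.5 9.9 7.1 0 85;14 13.1 8.5 0 85;17.6 16.4 9.9 0 85;21.1 19.7 11.3 0 85;24.6 23 12.6 0 85;28.1 26.3 14 0 85;31.6 29.6 15.4 0 85;35.1 32.9 16.8 0 85;38.6 36.1 18.2 0 85;38.6 36.1 18.2 0 85"

```text
time_s: 16.8
tcp_pos: [571.3, -8.4, 143.1]
tcp_rot: [[0.679, 0.734, 0.004], [0.734, -0.679, 0.0], [0.003, 0.003, -1.0]]
ft_force: [0.1, -0.3, 0.3]
width: 84.8
```

Run:
```python
from h import *
p=np.load("lane.npy");s=bot.sense();print(s["time_s"],s["tcp_pos"],s["width"],s["ft_force"])
f=snap("scene","s7");print(capx(f,p,(230,120,350,200)))
```

```text
16.8 [571.253  -8.41  143.135] 84.77634889960605 [ 0.099 -0.258  0.267]
(array([276, 158,  13,  11,  86], dtype=int32), array([281.535, 163.756]), array([-26.976,   4.091]))
```

move_arm:
  plan: "2.8 2.6 1.1 0 85;5.6 5.3 2.2 0 85;8.4 7.9 3.3 0 85;11.2 10.5 4.4 0 85;12.6 11.8 5 0 85;12.6 11.8 5 0 85"

```text
time_s: 17.45
tcp_pos: [588.3, -7.1, 138.1]
tcp_rot: [[0.679, 0.734, 0.004], [0.734, -0.679, 0.0], [0.003, 0.003, -1.0]]
ft_force: [-1.4, 0.9, 1.6]
width: 85.1
```

move_arm:
  plan: "1.4 1.3 0.6 0 85;2.8 2.6 1.1 0 85;2.8 2.6 1.1 0 85"

```text
time_s: 17.75
tcp_pos: [592.4, -6.8, 137.0]
tcp_rot: [[0.679, 0.734, 0.004], [0.734, -0.679, 0.0], [0.003, 0.003, -1.0]]
ft_force: [0.7, 0.0, -0.3]
width: 85.0
```

Run:
```python
from h import *
p=np.load("lane.npy");s=bot.sense();print(s["time_s"],s["tcp_pos"],s["width"],s["ft_force"])
f=snap("scene","s8");print(capx(f,p,(230,120,350,200)))
```

```text
17.75 [592.373  -6.83  136.986] 84.98089954839949 [ 0.677  0.018 -0.279]
(array([270, 159,  11,  10,  71], dtype=int32), array([275.099, 163.873]), array([-8.674,  6.744]))
```

move_arm:
  plan: "0.7 0.7 0.3 0 85;1.4 1.3 0.6 0 85;2.1 2 0.8 0 85;2.1 2 0.8 0 85"

```text
time_s: 18.2
tcp_pos: [595.3, -6.6, 136.2]
tcp_rot: [[0.679, 0.734, 0.004], [0.734, -0.679, 0.0], [0.003, 0.003, -1.0]]
ft_force: [0.1, -0.8, -0.5]
width: 85.1
```

move_arm:
  plan: "0.7 0.7 0.3 0 85;1.4 1.3 0.6 0 85;1.4 1.3 0.6 0 85"

```text
time_s: 18.5
tcp_pos: [597.2, -6.5, 135.6]
tcp_rot: [[0.679, 0.734, 0.004], [0.734, -0.679, 0.0], [0.003, 0.003, -1.0]]
ft_force: [-0.5, -0.2, 0.3]
width: 85.1
```

move_arm:
  plan: "0.7 0.7 0.3 0 85;1.4 1.3 0.6 0 85;1.4 1.3 0.6 0 85"

```text
time_s: 18.8
tcp_pos: [598.2, -6.6, 134.9]
tcp_rot: [[0.68, 0.734, 0.002], [0.734, -0.68, -0.0], [0.001, 0.002, -1.0]]
ft_force: [-8.3, -3.7, 7.8]
width: 85.0
```

Run:
```python
from h import *
p=np.load("lane.npy");s=bot.sense();print(s["time_s"],s["tcp_pos"],s["width"],s["ft_force"])
f=snap("scene","s9");print(capx(f,p,(230,120,350,200)))
T=snap("top","t9")
# project home-bottle silhouette vs image edges: row profile in scene at mid-height
g=cv2.cvtColor(f["img"],cv2.COLOR_RGB2GRAY)
for z in(45,60,68):
  for xb in(0,):
    print(z,[round(float(proj(f,L2W(p,(xb+d,0,z)))[0]),1) for d in(-21.5,0,21.5)])
  v=int(round(proj(f,L2W(p,(0,0,z)))[1])); u=int(round(proj(f,L2W(p,(0,0,z)))[0])); print(v,u-18,g[v,u-18:u+22])
```

```text
18.8 [598.181  -6.558 134.935] 85.00085102520993 [-8.259 -3.731  7.778]
(array([268, 159,  11,  10,  65], dtype=int32), array([273.2, 164.2]), array([-4.239,  8.987]))
45 [284.0, 277.2, 270.6]
175 259 [224 217 215 215 218 218 194 147 146  87 132 135 138 141 142 145 147 145
 149 182 177 148 148 146 145 130  43  46  52  56  55  53  48  49  51  54
  63  66  65  64]
60 [282.6, 275.8, 269.1]
169 258 [135 134 134 133 130 128 143 194 225 224 224 121 140 148 152 154 157 168
 216 211 207 132 134 138 153  73  44  52  54  54  52  50  51  52  51  52
  51  51  50  51]
68 [281.8, 275.0, 268.4]
167 257 [135 135 134 134 134 134 134 132 127 149 209  83  70  76  78  78  80  81
  76  93 165 222 219 211 159 131  47  49  56  53  53  52  53  52  52  53
  53  51  51  51]
```

move_arm:
  plan: "-1.4 -1.3 -0.6 0 85;-5.6 -5.3 -2.2 0 85;-14 -13.1 -5.5 0 85;-28 -26.2 -11 0 85;-42 -39.4 -17 0 85;-42 -39.4 -40 0 85;-42 -39.4 -80 0 85;-42 -39.4 -120 0 85;-42 -39.4 -120 0 85"

```text
time_s: 19.8
tcp_pos: [541.9, -10.8, 259.8]
tcp_rot: [[0.679, 0.734, 0.01], [0.734, -0.68, -0.001], [0.006, 0.007, -1.0]]
ft_force: [-0.3, -0.6, -1.5]
width: 84.9
```

Run:
```python
from h import *
p=np.load("lane.npy");s=bot.sense();print(s["time_s"],s["tcp_pos"],s["width"],s["ft_force"],s["joint_pos"])
f=snap("scene","s10");T=snap("top","t10");print(capx(f,p,(230,120,350,200)))
k=7
i1=cv2.resize(f["img"][130:205,240:325,::-1],None,fx=k,fy=k,interpolation=2)
cv2.imwrite("pics/v.png",i1)
for q in(0,.1,.2): 
  c=np.array([-28-60*np.cos(q-1.845),-46+60*np.sin(q-1.845)])
  print(q,[(proj(x,L2W(p,(*c,29))),proj(x,L2W(p,(*c,80)))) for x in(f,T)])
print(proj(T,L2W(p,(-28,-46,30))))
g=T["img"].mean(2).astype(int)
print(g[165:200:2,362:392])
```

```text
19.8 [541.904 -10.75  259.775] 84.9433245653612 [-0.265 -0.642 -1.529] [-0.076  0.379  1.898  0.     0.855  0.671]
(array([268, 160,  11,   9,  62], dtype=int32), array([273.274, 164.226]), array([-4.547,  9.091]))
0 [(array([303.257, 161.464]), array([299.048, 144.44 ])), (array([379.645, 179.765]), array([384.153, 167.666]))]
0.1 [(array([305.311, 161.341]), array([301.131, 144.278])), (array([380.731, 181.987]), array([385.305, 169.964]))]
0.2 [(array([307.295, 161.32 ]), array([303.141, 144.216])), (array([381.567, 184.284]), array([386.195, 172.34 ]))]
[355.134 188.05 ]
[[ 95  95  95  94  94  95  94  93  94  94  95  93  94  93  93  94  94  94
   94  94  94  93  93  92  92  94  95  93  94  94]
 [ 98  97  96  97  97  96  96  96  96  96  96  96  95  94  96  95  95  95
   96  95  96  95  95  96  94  95  96  95  95  95]
 [101 101 101 101 101 101 100 100 100 100 100 100 101 100 100  99 100  99
  100  99  98  98  98  98  99  98  98  98  98  98]
 [106 105 105 105 105 105 104 104 104 104 103 103 104 104 103 103 103 103
  103 102 103 103 103 102 102 103 103 102 101 101]
 [111 110 111 110 
[... 1032 characters left out ...]
118 119 120 120 121 121
  120 121 121 120 122 122 122 120 122 122 122 123]
 [109 108 110 110 111 111 110 112 111 111 111 112 111 113 113 114 112 113
  114 114 113 114 114 115 115 115 116 115 116 116]
 [104 103 104 103 104 105 105 105 105 105 106 106 105 104 106 106 107 106
  107 106 106 107 107 107 108 108 108 109 108 108]
 [ 98  98  99 100  99 100 100  99 100  99 100 100 101 101 100 102 101 101
  101 102 101 102 101 101 102 103 102 102 103 102]
 [ 94  95  96  95  96  97  96  95  96  96  97  95  96  95  96  96  97  97
   98  97  97  98  97  97  97  97  98  97  98  98]
 [ 91  92  92  92  94  93  92  91  93  92  92  93  93  92  93  93  93  94
   94  94  94  94  94  95  94  94  95  94  94  95]]
```

View pics/v.png

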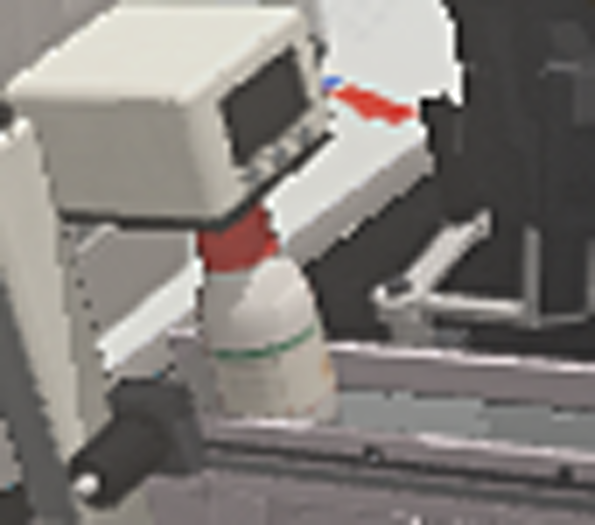

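The bottle stands square under the head, green stripe at crop (265,345), held against the blade. Its silhouette centre at column 276.4 matches the home prediction of 276.4 to 277.2. Next I'll work out the lever waypoints.

```bash
cat > lev.py <<'E'
from h import *
import sys
p=np.load("lane.npy")
def T(q,ov=0):
    a=q-1.845; return L2W(p,(-28-60*np.cos(a),-46+60*np.sin(a),58))+[0,0,56]
s=bot.sense();R=np.array(s["tcp_rot"]);print(s["time_s"],s["tcp_pos"],s["width"],s["ft_force"],s["joint_pos"][5],"yang",np.degrees(np.arctan2(R[1,1],R[0,1])))
for q in eval(sys.argv[1]): print(q,T(q),shift(T(q)))
E
python3 lev.py "(.1,)"
```

```text
19.9 [540.207 -10.604 255.847] 84.97087646094153 [ 0.255 -0.357 -1.428] 0.6711068361159478 yang -42.80646962469809
0.1 [ 663.831 -141.187  178.605] [-12.017 179.179  77.793]
```

move_arm:
  plan: "0 0 -40 -8 70;0 0 -75 -16 70;-40 50 -75 -24 70;-82 103 -75 -32 70;-82 103 -75 -40 70;-60 128 -75 -43 70;-36 154 -75 -43 70;-12 179 -75 -43 70;-12 179 -75 -43 70;-12 179 -75 -43 70"

```text
time_s: 20.9
tcp_pos: [662.5, -140.8, 329.2]
tcp_rot: [[-0.004, 1.0, 0.001], [1.0, 0.004, 0.001], [0.001, 0.001, -1.0]]
ft_force: [-0.6, 0.5, -0.7]
width: 69.8
```

```bash
python3 lev.py "(.1,)"
```

```text
20.9 [ 662.494 -140.768  329.178] 69.81250950361449 [-0.571  0.462 -0.715] -0.2586839751767914 yang 0.21566332318482212
0.1 [ 663.831 -141.187  178.605] [ -0.517   1.162 150.575]
```

move_arm:
  plan: "0 1 40 0 70;0 1 80 0 70;0 1 100 0 70;0 1 115 0 70;0 1 130 0 70;0 1 140 0 70;0 1 150 0 70;0 1 150 0 70"

```text
time_s: 21.7
tcp_pos: [663.2, -140.6, 178.2]
tcp_rot: [[-0.004, 1.0, 0.0], [1.0, 0.004, 0.001], [0.001, 0.0, -1.0]]
ft_force: [-1.3, -0.1, -0.1]
width: 69.3
```

move_arm:
  plan: "0 0 0 0 55;0 0 0 0 45;0 0 0 0 38;0 0 0 0 32;0 0 0 0 30;0 0 0 0 30"

```text
time_s: 22.3
tcp_pos: [663.3, -140.6, 178.3]
tcp_rot: [[-0.004, 1.0, 0.0], [1.0, 0.004, 0.001], [0.001, 0.0, -1.0]]
ft_force: [0.4, 1.0, 0.8]
width: 29.9
```

```bash
python3 - <<'E'
from h import *
f=snap("scene","s11")
g=cv2.cvtColor(f["img"],cv2.COLOR_RGB2GRAY)
p=np.load("lane.npy");print(bot.sense()["ft_force"])
print(capx(f,p,(230,120,350,200)))
E
python3 lev.py "(.1,.4,.7,1.0,1.3,1.67)"
```

```text
[ 0.095 -1.2    0.7  ]
(array([268, 160,  11,   9,  63], dtype=int32), array([273.333, 164.254]), array([-4.819,  9.212]))
22.35 [ 663.249 -140.569  178.308] 30.20069692638697 [ 0.095 -1.2    0.7  ] -0.2585156638888219 yang 0.2180906932875934
0.1 [ 663.831 -141.187  178.605] [-0.619  0.579 -0.297]
0.4 [ 646.674 -142.859  183.546] [ -2.222 -16.584  -5.242]
0.7 [ 629.779 -139.182  188.302] [  1.524 -33.464  -9.996]
1.0 [ 614.656 -130.483  192.448] [ 10.284 -48.554 -14.135]
1.3 [ 602.654 -117.539  195.613] [ 23.276 -60.506 -17.29 ]
1.67 [593.713 -97.472 197.757] [ 43.379 -69.37  -19.416]
```

move_arm:
  plan: "0 0 0 0 24;0 0 0 0 18;0 0 0 0 14;0 0 0 0 14;0 0 0 0 14"

```text
time_s: 22.85
tcp_pos: [663.3, -140.6, 178.5]
tcp_rot: [[-0.004, 1.0, 0.0], [1.0, 0.004, 0.001], [0.001, 0.0, -1.0]]
ft_force: [3.2, -0.5, 5.4]
width: 20.6
```

move_arm:
  plan: "-1.5 -5 -2 0 26;-2.1 -10.8 -3.6 4 26;-2.2 -16.6 -5.2 8 26;-1.5 -22.3 -6.9 12 26;-0.3 -28 -8.5 16 26;1.5 -33.5 -10 20 26;4 -38.7 -11.4 24 26;7 -43.8 -12.8 28 26;10.3 -48.6 -14.1 32 26;14.3 -52.9 -15.3 36 26;18.6 -57 -16.3 40 26;23.3 -60.5 -17.3 44 26"

```text
time_s: 24.05
tcp_pos: [602.5, -117.6, 196.1]
tcp_rot: [[0.694, 0.72, 0.001], [0.72, -0.694, 0.001], [0.001, 0.0, -1.0]]
ft_force: [2.2, 0.3, 0.7]
width: 26.0
```

```bash
python3 lev.py "(1.3,1.4,1.5,1.6,1.7,1.8,1.9)"
```

```text
24.05 [ 602.507 -117.616  196.07 ] 25.988732232874277 [2.158 0.256 0.733] 0.5238848348460714 yang -43.95910917755731
1.3 [ 602.654 -117.539  195.613] [0.156 0.053 0.457]
1.4 [ 599.543 -112.473  196.399] [ 1.645 -5.703 -0.328]
1.5 [ 596.932 -107.111  197.035] [  3.693 -11.305  -0.964]
1.6 [ 594.848 -101.508  197.515] [  6.28  -16.694  -1.443]
1.7 [593.31  -95.72  197.836] [  9.379 -21.819  -1.761]
1.8 [592.335 -89.804 197.993] [ 12.961 -26.627  -1.915]
1.9 [591.933 -83.82  197.984] [ 16.989 -31.071  -1.904]
```

move_arm:
  plan: "1.6 -5.7 -0.3 4 26;3.7 -11.3 -1 8 26;6.3 -16.7 -1.4 12 26;9.4 -21.8 -1.8 16 26;10.5 -23.5 -1.8 20 26;10.5 -23.5 -1.8 20 26"

```text
time_s: 24.65
tcp_pos: [593.2, -94.3, 198.2]
tcp_rot: [[0.9, 0.437, 0.003], [0.437, -0.9, -0.0], [0.002, 0.002, -1.0]]
ft_force: [2.8, -5.5, -1.3]
width: 26.1
```

```bash
python3 lev.py "(1.7,1.8,1.9)"
```

```text
24.65 [593.215 -94.254 198.227] 26.13345983970942 [ 2.815 -5.478 -1.296] 0.9104691915695566 yang -64.09493713156313
1.7 [593.31  -95.72  197.836] [-0.555  1.359  0.392]
1.8 [592.335 -89.804 197.993] [ 1.152 -4.387  0.23 ]
1.9 [591.933 -83.82  197.984] [ 3.405 -9.946  0.235]
```

move_arm:
  plan: "0.4 -1.5 0 0 26;0.8 -3 0 0 26;0.8 -3 0 0 26"

```text
time_s: 24.95
tcp_pos: [593.1, -93.3, 198.4]
tcp_rot: [[0.899, 0.437, 0.005], [0.437, -0.899, -0.003], [0.003, 0.005, -1.0]]
ft_force: [3.4, -20.7, -5.6]
width: 25.9
```

move_arm:
  plan: "0 1.5 0 0 26;0 1.5 0 0 36;0 1.5 0 0 48;0 1.5 0 0 48;0 1.5 -10 0 48;0 1.5 -40 0 48;0 1.5 -80 0 48;-40 1.5 -120 0 48;-80 1.5 -130 0 48;-80 1.5 -130 0 48"

```text
time_s: 25.95
tcp_pos: [518.2, -130.3, 331.3]
tcp_rot: [[0.9, 0.436, 0.007], [0.436, -0.9, -0.005], [0.004, 0.007, -1.0]]
ft_force: [-1.1, -0.0, -1.2]
width: 47.5
```

Run:
```python
from h import *
p=np.load("lane.npy");s=bot.sense();print(s["time_s"],s["tcp_pos"],s["ft_force"])
f=snap("scene","s12");a=load("s10");T=snap("top","t12");t0=load("t0");s0=load("s0")
print(capx(f,p,(230,120,350,200)))
b=(slice(150,185),slice(262,288))
print("bottle diff",np.abs(f["img"][b].astype(int)-a["img"][b]).mean())
# finger across lane: knob & finger predicted pixels
g=lambda F,q:F["img"][tuple(np.round(proj(F,L2W(p,q))).astype(int)[::-1])]
print("finger top view, along y at x=-24/-28/-32 z30:")
for x in(-20,-24,-28,-32,-36,-60): print(x,[int(g(T,(x,y,30)).mean()) for y in range(-50,31,8)],[int(g(f,(x,y,30)).mean()) for y in range(-50,31,8)],"before",[int(g(t0,(x,y,30)).mean()) for y in range(-50,31,8)])
for q in(1.4,1.5,1.6,1.67): 
  k=[-28-60*np.cos(q-1.845),-46+60*np.sin(q-1.845)]; print("knob",q,[int(g(F,(*k,z)).mean()) for F in(f,s0) for z in(35,50,65,76)])
for (u,v) in((290,272),(214,316)): 
  c=(slice(v-20,v+20),slice(u-14,u+14)); print("other diff",np.abs(f["img"][c].astype(int)-s0["img"][c]).mean())
```

```text
25.95 [ 518.227 -130.321  331.292] [-1.079 -0.038 -1.197]
(array([268, 159,  11,  10,  62], dtype=int32), array([273.371, 164.081]), array([-4.326,  8.338]))
bottle diff 1.5340659340659342
finger top view, along y at x=-24/-28/-32 z30:
-20 [156, 207, 245, 232, 77, 156, 159, 141, 123, 105, 134] [86, 203, 52, 54, 73, 71, 175, 150, 153, 150, 142] before [155, 204, 245, 231, 74, 122, 126, 128, 123, 123, 208]
-24 [154, 139, 235, 227, 143, 154, 143, 125, 125, 101, 136] [61, 129, 115, 129, 149, 83, 115, 171, 134, 145, 134] before [154, 140, 226, 227, 92, 138, 137, 137, 137, 138, 214]
-28 [149, 158, 187, 209, 179, 181, 131, 129, 132, 89, 138] [124, 128, 196, 204, 208, 201, 127, 129, 128, 141, 146] before [149, 160, 113, 211, 88, 141, 142, 141, 141, 141, 216]
-32 [179, 181, 174, 193, 105, 118, 121, 97, 109, 88, 139] [208, 162, 148, 178, 205, 114, 133, 132, 127, 108, 145] before [179, 196, 88, 210, 88, 141, 142, 142, 142, 141, 216]
-36 [188, 154, 68, 119, 80, 73, 75, 74, 82, 82, 140] [203, 115, 112, 140, 142, 111, 114, 107, 111, 118, 141] before [187, 198, 60, 201, 89, 141, 141, 141, 142, 140, 213]
-60 [134, 202, 225, 149, 85, 88, 88, 89, 88, 89, 137] [135, 124, 47, 59, 84, 118, 117, 120, 118, 78, 78] before [113, 195, 225, 219, 101, 141, 142, 142, 142, 141, 215]
knob 1.4 [55, 58, 60, 65, 59, 61, 61, 67]
knob 1.5 [54, 57, 61, 63, 60, 60, 63, 65]
knob 1.6 [54, 58, 61, 63, 54, 61, 62, 64]
knob 1.67 [54, 58, 59, 62, 54, 59, 63, 64]
other diff 4.666666666666667
other diff 0.8845238095238095
```

Run:
```python
from h import *
p=np.load("lane.npy");s0=load("s0");f=snap("scene","s13")
for b in((270,245,310,300),(195,290,235,340)):
    print([capx(F,p,b)[1] for F in(s0,f)])
g=cv2.cvtColor(f["img"],cv2.COLOR_RGB2GRAY)
print([[int(g[tuple(np.round(proj(f,L2W(p,(x,y,30)))).astype(int)[::-1])]) for x in range(-44,-14,3)] for y in(-30,-22,-14,-8)])
bot.close_job()
```

```text
[array([288.971, 262.782]), array([289.064, 262.462])]
[array([212.448, 306.546]), array([212.439, 306.534])]
[[125, 122, 119, 107, 180, 205, 205, 131, 64, 62], [115, 106, 104, 168, 155, 204, 128, 66, 66, 55], [104, 59, 63, 109, 113, 135, 137, 120, 76, 48], [78, 96, 113, 118, 138, 134, 168, 168, 191, 168]]
the job is handed in; nothing more can be done
```

The job is handed in. The tall bottle stands under the printing head against the stop blade, and the holding finger is swung across the lane behind it. The run took about 26 s of the 70 s allowed, and the job gives no verdict of its own.

**What I did**
- **Loading:** I gripped the tall bottle, set it down between the rails in the open upper part of the lane, and opened the jaws slowly so it leaned onto the sloped floor.
- **Pushing:** I pushed it home with the outside of one open finger held low on the bottle, until an 8 N reaction.
- **Lever:** I caged the black knob loosely between the fingers and carried it round its arc to a firm end stop (about 20 N).

**Last checks**
- **Bottle:** its picture did not change between the push and the end. The outline matches the home position to about 2 mm.
- **Holding finger:** it shows across the lane at about x = -28 mm in the scene camera, up to roughly y = -20. Nearer the bottle the reading is unclear.
- **Other bottles:** their cap centres moved less than 0.4 px.

**What disagreed**
- **Cap position:** the red-cap position estimate for the home bottle read x ≈ -4 mm, y ≈ +8 mm. That y is impossible between the rails, because the head hides part of the cap, so I trusted the outline and the force instead.
- **Push force:** the push reaction also had about 8 N upward, so a light touch on the head at that moment is not fully ruled out.

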